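Ratchet a sample tube tight in the tube clamp

TASK

Stand the wide 50 ml tube upright in the ratchet clamp, between the sprung pad and the V-block, and let go of it. Then turn the clamp's knob clockwise until the tube is pinched between pad and V-block, go on to the second click after that and no further (a clicked tooth cannot be taken back), and let go so that the pawl holds it. Leave the other things on the bench where they are.

Things in the scene. Friction and masses are not known exactly. Their poses are not given: they have to be found in the camera images.
- tube_mid (a point): Half-way up the 50 ml tube: the only wide screw-cap tube, loose, upright at the start, 115 mm tall, body 29 mm in diameter, the top 13 mm is a cap 33 mm in diameter; about 55 g. The point is 57.5 mm above its foot; z is the tube's axis.
- tube50: The 50 ml tube again, origin at the centre of its foot.
- clamp: Ratchet tube clamp fixed to the bench: dark base plate 10 mm thick, x -125 to 85 mm, y -68 to 68 mm in this frame. Origin on the bench under the clamping line; x is the closing direction: knob axis at x -75 mm (gear housing and toothed wheel of 46 mm radius below it, up to 60 mm high), then the sprung pad on its carriage, the tube's place, the V-block (these up to 58 mm high).
- nest (a point): Where to stand the tube: on the base plate's top, 10 mm above the bench, on the clamping line 29 mm along the clamp's x. While the clamp is fully open, a tube here clears pad and V-block by 4 mm or more.
- knob_grip (a point): On the knob's axis, 90 mm above the bench, at the height to grip. The black knob is an upright bar 44 mm long, 14 mm thick, from 66 to 102 mm above the bench; x of this frame lies along the bar and turns with it; grip it across y.
- knob (a joint): Knob and wheel angle, rad: 0 = clamp fully open (the start), grows clockwise seen from above, to 3.4. 15 teeth: a sprung pawl beside the wheel clicks in at every 0.419 rad (tooth n clicks at 0.419 n - 0.01 and, let go, settles at 0.419 n - 0.03 to 0.05; turn to 0.419 n + 0.04 to be sure). A light spring (0.06 N m) returns it onto the last tooth caught. Carriage: 15 mm per rad (6.3 mm a tooth).
- pad_face (a point): Middle of the pad's front face, 10 mm along the clamp's x when open. Free, the pad goes with the carriage (15 mm per rad of knob) and slides the tube over into the V-block. Once the tube is pinched the pad stands still and its springs give: 3 N at first, 1.2 N more per mm; felt at the knob as a step of 0.045 N m, then 0.27 N m more per rad. It bottoms at 17.5 mm.
- pad: The sprung pad (44 mm wide, 46 mm high); origin on the clamping line at bench level, 10 mm behind the pad's face; axes as the clamp's. The V-block facing it was set by hand and is not reported: it seats the tube's axis somewhere from 33 to 46 mm along the clamp's x, so where the pinch begins must be felt or seen.
- amber_bottle: Bystander: small brown glass bottle with a dark cap, 45 mm in diameter, 90 mm tall, origin under it.
- tape: Bystander: roll of tape lying flat, 66 mm in diameter, 18 mm high, origin under it.
- canister: Bystander: small round canister with a dark foot, 41 mm in diameter, 67 mm tall, origin under it.
There are look-alikes about, which are no part of the job. What is shaped like the tube50 but pink is not meant.

How it is judged:
On the way, in this order (a step that is already met when the one before it is completed fails the run):
1. the tube stands upright and let go on the clamp's base between pad and V-block, the clamp still open (x of tube_mid in the frame of clamp between 0.018 and 0.05 m and y of tube_mid in the frame of clamp between -0.015 and 0.015 m and z of tube_mid in the frame of clamp between 0.063 and 0.072 m and angle between tube_mid's own z axis and vertical below 0.1 rad and contact force between the fingers and tube50 below 0.1 N and value of joint knob below 0.3 rad), for 0.2 s.
2. the pad pinches the tube (contact force between pad and tube50 above 3.5 N), for 0.1 s.
At the end, for the whole second after the job is handed in: The knob is let go, at rest on the second tooth caught after the tube was pinched: the pad presses the tube with 8.8 to 18.6 N. The tube stands on the clamp's base (5 mm), within 6 mm of the clamping line, tilted under 0.1 rad, at rest; the other things are within 30 mm of where they were (contact force between pad and tube50 between 8.8 and 18.6 N and y of tube_mid in the frame of clamp between -0.006 and 0.006 m and z of tube_mid in the frame of clamp between 0.062 and 0.073 m and angle between tube_mid's own z axis and vertical below 0.1 rad and linear speed of tube50 below 0.01 m/s and velocity of joint knob between -0.05 and 0.05 rad/s); the robot touches nothing.
It fails at once if the pad presses the tube with more than 24 N (overtightened) (contact force between pad and tube50 above 24 N).
It fails at once if a bystander is moved by more than 30 mm (distance of any of amber_bottle, tape, canister from where it was at the start of the episode above 0.03 m).
It also fails if it takes over 72 s, if anything falls off the work surface, if the arm or the gripper's body presses on something with over 40 N, if the wrist force passes 120 N, or if a joint passes its speed limit or range.

ROBOT

A 7-joint arm with a two-finger parallel gripper is mounted at the origin on a cart in front of the work surface, level with it; the furniture and walls round the work are solid. World frame = base frame: x ahead of the robot, y to its left, z up, the work surface at z = 0. Lengths are in m, angles in rad, forces in N, time in s.
With the tool pointing down it reaches from about 0.4 to 0.85 m from the base axis. Payload 10.4 kg.
Tool frame: the origin (TCP) lies on the mounting face of the last link; the fingertips stand 173 mm ahead of it and the grasp point (between the pads) lies 155 mm ahead of it (manip.tip_extent is the distance from the TCP to the fingertips, in m); z points along the fingers, y is the line along which they close (so a half turn about z gives the same grasp; the last joint's range is limited). The gripper opens to 85 mm and grips with 20 to 120 N. Pads are 22 mm wide; open, the fingers measure 114 mm over their backs; the gripper's body (76 mm by 85 mm) begins 54 mm behind the grasp point. The pads swing forward as they close: fully open they stand 13 mm farther back than shut.
Start: joints at [1.197, 0.332, -0.065, 1.46, 0.022, 1.35, -0.088], TCP at [0.215, -0.587, 0.405] pointing down, gripper open.
Joint ranges: [-2.6, 2.6], [-0.5, 2.12], [-1.47, 1.34], [0.16, 2.42], [-1.27, 4.41], [0.06, 2.06], [-2.6, 2.6]. Speed limits (rad/s): [2.22, 2.22, 2.79, 2.79, 3.14, 3.14, 3.14].

INTERFACE

Orientations are given as a unit quaternion [x, y, z, w].
In Python, from workcell import manip gives the robot as it stands.
- The arm moves only by the tool move_arm, never from a script. Its argument "plan" is one flat list of numbers, 7 for each row, row after row: the turn, a rotation vector about the tool's x, y, z in rad, then the shift along the tool's x, y, z in m, then the finger opening in m, from 0 to 0.0854. In form: [ax, ay, az, dx, dy, dz, gripper, ax, ay, az, dx, dy, dz, gripper, ...]. A call has 1 to 12 rows; each row is the pose to reach, as a shift and turn from the pose commanded when the call began, along the tool's axes at that moment; what a row does not reach only later rows make up. A row lasts 1/8 s, in which the tool goes at most 62.5 mm and 10.7 degrees, less where a joint would pass 70% of its speed; a pose out of reach is approached as far as the arm can. A call with a gripper value outside its range is refused whole. The fingers move at their own pace and stop on an object; "squeeze" is the grip in N (left out, the last holds). Time passes only in rows, so rows that repeat a pose let the fingers close. It gives the time, the measured TCP pose, the force, the opening and the grip force at its end, in the units of the state.
- manip.get_obs(): the state, without advancing time (a new reading comes with each control period).
- manip.camera(name): name is "side" or "top"; returns a dict with "color" (480x640x3 uint8, red, green, blue), "fx", "fy", "cx", "cy" (pixels), "cam_to_world" (4x4, takes a point from camera to world coordinates). Camera axes: x right, y down, z forward; pixel columns grow to the right and rows downward; lengths in m; the calibration is good to about 2 mm. A picture is of the moment at which its call begins. There is no depth.
- manip.hand_in(): hands the job in; it is judged then, once.
Trained networks look in a picture, given as the dict that the camera call returned (one of the last four; its "shot" number tells which), for a name from the list of things; names that differ only in an ending like _2 or _b are one class to them, and where a whole thing is asked for, a point or a joint stands for the part that bears it (a point fixed in the world has none). Each returns a list of dicts, best first, with "conf" (0 to 1); they miss things now and then, are a little off and sometimes report something else, mostly with a low value. They report only what shows in the picture. A call takes as long as a camera call. They do not tell look-alikes from the thing itself.
- manip.look_for(picture, label): "position" ([x, y, z] in m, in the coordinates of the camera as it stood for that picture, good to about 4 mm: the middle of the surface that is visible of it).
- manip.silhouettes(picture, label): "pixels" (480x640 bool, what is visible of it).
- manip.tip_of(picture, label): "position" ([x, y, z] in m, in the coordinates of the camera as it stood for that picture, good to about 4 mm: a listed point, or the origin of a listed thing).
The state is a dict: "clock": time; "joint_pos": joint angles; "joint_velocities": joint speeds; "tau": joint torques, N m; "position": TCP position; "ee_rot": TCP orientation; "ft_force": force on the tool from outside, world axes, zero at the start; "torque": the same for the moment, N m; "grip_width": opening from 0.0 (shut) to 1.0 (fully open); "grasp_force": force on a finger pad.
Only numpy, scipy, OpenCV 4.12 (cv2) and the standard library are available. Lean on these libraries where they do the work, as an engineer would, in place of code of your own. Each camera call takes 0.05 s, during which the arm holds its last target. There are 200 camera calls.

## Working session

There is one attempt and no reset: what is moved stays moved. The work goes in short steps, Python scripts to look and compute and a tool call to move; the robot and the scene stay as the last step left them, time stands still between calls to the robot, and variables do not carry over. Pictures are saved under pics/ and viewed, at most 10 in all, crops included, and the job is handed in when it is done.

Besides the shell and the picture viewer there is one more tool, called by a JSON object that holds its "fn" and its "kwargs". move_arm: Moves the arm, as the interface text tells. Its arguments: {"type":"object","properties":{"plan":{"type":"array","items":{"type":"number"}},"squeeze":{"type":"number"}},"required":["plan"]}

```bash
mkdir -p pics; cat > h.py <<'E'
import numpy as np, cv2
from workcell import manip
from scipy.spatial.transform import Rotation as R
def w(pic,p): return (np.array(pic["cam_to_world"])@np.r_[p,1])[:3]
def save(pic,name,crop=None,s=1):
    im=pic["color"][...,::-1]
    if crop: a,b,c,d=crop; im=im[b:d,a:c]
    cv2.imwrite("pics/"+name,cv2.resize(np.ascontiguousarray(im),None,fx=s,fy=s,interpolation=cv2.INTER_CUBIC))
def px(pic,P):
    q=np.linalg.inv(pic["cam_to_world"])@np.r_[P,1]
    return np.round([pic["fx"]*q[0]/q[2]+pic["cx"],pic["fy"]*q[1]/q[2]+pic["cy"]],1)
def onplane(pic,u,v,z):
    M=np.array(pic["cam_to_world"]);d=M[:3,:3]@[(u-pic["cx"])/pic["fx"],(v-pic["cy"])/pic["fy"],1]
    return M[:3,3]+d*(z-M[2,3])/d[2]
def togo(P,o=None):
    "shift in tool axes from TCP to P"
    o=o or manip.get_obs(); return R.from_quat(o["ee_rot"]).inv().apply(np.array(P)-o["position"])
E
python3 - <<'E'
from h import *
np.set_printoptions(precision=4,suppress=True)
o=manip.get_obs(); print({k:np.round(v,3) for k,v in o.items()}, manip.tip_extent)
for n in("top","side"):
    p=manip.camera(n); save(p,n+"0.png"); print(n,np.array(p["cam_to_world"]),p["fx"])
    for l in("tube50","tube_mid","clamp","nest","knob_grip","pad_face","amber_bottle","tape","canister"):
        for d in manip.tip_of(p,l)[:3]:
            P=w(p,d["position"]); print(l,round(d["conf"],2),P,px(p,P))
E
```

```text
{'clock': np.float64(0.0), 'joint_pos': array([ 1.197,  0.333, -0.065,  1.461,  0.022,  1.35 , -0.088]), 'joint_velocities': array([-0.001, -0.001, -0.001,  0.   ,  0.   ,  0.002, -0.001]), 'tau': array([ -0.001, -62.545,   0.048, -39.161,   0.016,   0.01 ,  -0.   ]), 'position': array([ 0.215, -0.587,  0.404]), 'ee_rot': array([ 0.985,  0.175, -0.   , -0.001]), 'ft_force': array([-0.835,  0.32 , -0.645]), 'torque': array([ 0.035,  0.018, -0.017]), 'grasp_force': np.float64(0.0), 'grip_width': np.float64(0.999)} 0.1734
top [[-0.0288 -0.989   0.1452  0.352 ]
 [-0.9995  0.027  -0.0142  0.0598]
 [ 0.0101 -0.1456 -0.9893  1.1917]
 [ 0.      0.      0.      1.    ]] 483.8658005782746
tube50 0.87 [ 0.6641  0.2279 -0.0023] [250.7 185.5]
tube50 0.64 [0.6077 0.284  0.0006] [228.2 207.8]
tube50 0.44 [ 0.5779 -0.3119  0.0054] [466.4 212.8]
tube_mid 0.87 [0.6625 0.2263 0.0584] [247.8 179.8]
tube_mid 0.63 [ 0.5238 -0.0558  0.0345] [366.3 235.2]
tube_mid 0.5 [0.6096 0.2819 0.0612] [224.3 201.7]
clamp 0.89 [ 0.5267 -0.0646 -0.0006] [368.4 236. ]
clamp 0.72 [0.6058 0.2845 0.0581] [223.5 203.6]
nest 
[... 555 characters left out ...]
0.    ] [375.6 221.1]
tube_mid 0.83 [0.6115 0.2864 0.0567] [358.7 185.9]
tube_mid 0.72 [0.6615 0.2272 0.0543] [377.6 204.5]
clamp 0.97 [ 0.5264 -0.0686  0.    ] [307.4 310.5]
nest 0.79 [ 0.5143 -0.0409  0.0106] [303.4 296.9]
nest 0.32 [ 0.5238 -0.0639  0.034 ] [306.5 299. ]
knob_grip 0.78 [ 0.5484 -0.1376  0.0921] [314.3 311.8]
knob_grip 0.5 [ 0.5232 -0.0643  0.0359] [306.2 298.6]
pad_face 0.56 [ 0.5245 -0.0615  0.0318] [306.9 298.8]
amber_bottle 0.68 [ 0.5484 -0.1375  0.0903] [314.3 312.3]
amber_bottle 0.59 [0.4457 0.4351 0.0018] [300.7 160.1]
tape 0.79 [ 0.5769 -0.3163 -0.0014] [317.9 419.7]
tape 0.2 [0.606  0.2857 0.0561] [356.4 186.1]
canister 0.78 [ 0.336  -0.1612  0.0033] [211.1 336.2]
```

View pics/side0.png

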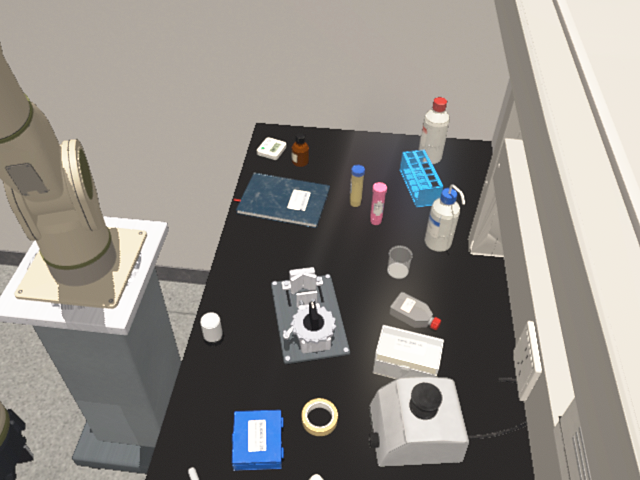

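```bash
python3 - <<'E'
import cv2,numpy as np
a=cv2.imread("pics/side0.png")[130:250,310:430];b=cv2.imread("pics/top0.png")[130:250,180:300]
cv2.imwrite("pics/crop1.png",cv2.resize(np.hstack([a,b]),(800,400),interpolation=cv2.INTER_CUBIC))
E
```

```text
(no output)
```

View pics/crop1.png

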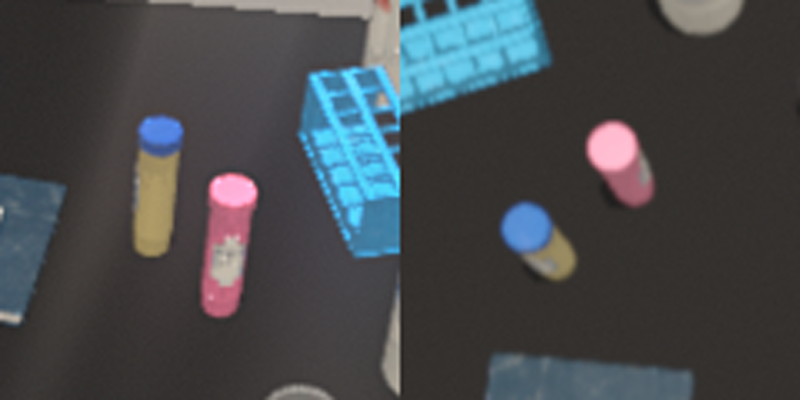

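View pics/top0.png

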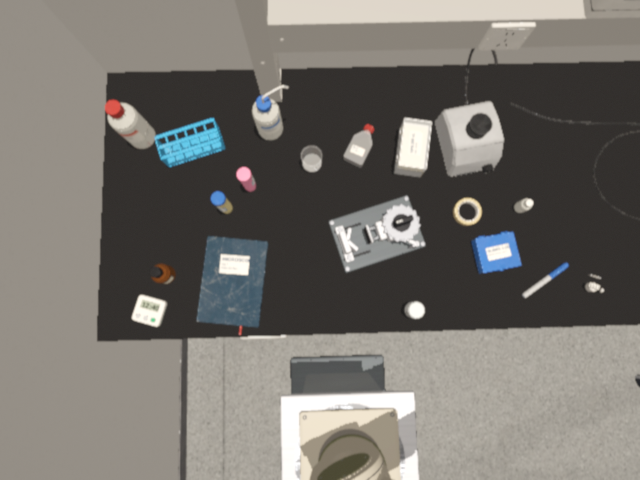

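Two candidates are shaped like the 50 ml tube: the blue-cap, amber tube at side (357,186) / top (222,203), and the pink one at side (378,204) / top (247,180). Pink is excluded by the task, and the crop shows the blue-cap tube is wide with a screw cap, so that is the one I want: about (0.608, 0.284). The clamp is at side (309,315), with its knob towards the bottom of the picture. Next I'll get the clamp's yaw from its plate.

```bash
python3 - <<'E'
from h import *
np.set_printoptions(precision=4,suppress=True)
for n in("top","side"):
    p=manip.camera(n); m=manip.silhouettes(p,"clamp")[0]; print(n,m["conf"],m["pixels"].sum())
    mm=m["pixels"].astype(np.uint8)
    H=np.array([onplane(p,u,v,0.01)[:2] for v,u in zip(*np.nonzero(mm))],np.float32)
    # bounding edges via rectangle
    r=cv2.minAreaRect(H*1000); print(r, cv2.boxPoints(r))
    for l in("knob_grip","pad"):
        for d in manip.tip_of(p,l)[:1]: print(l,d["conf"],w(p,d["position"]))
    k=manip.silhouettes(p,"knob_grip"); 
    for d in k[:2]:
        print("knob sil",d["conf"],d["pixels"].sum(),np.argwhere(d["pixels"]).mean(0))
a=manip.camera("top"); b=manip.camera("side")
A=cv2.resize(a["color"][190:280,320:430,::-1],(490,400),interpolation=2);B=cv2.resize(b["color"][260:370,260:360,::-1],(300,400),interpolation=2)
cv2.imwrite("pics/clamp.png",np.hstack([A,B]))
print("knob top px",px(a,[.549,-.137,.102]))
Rt=R.from_quat(manip.get_obs()["ee_rot"])
print("togo tube above z .32",togo([.6085,.284,.36]), Rt.as_matrix())
E
```

```text
top 0.66 4149
((531.1358642578125, -86.26945495605469), (141.16529846191406, 212.38192749023438), 17.49033546447754) [[ 431.9012   -6.2012]
 [ 495.7316 -208.7642]
 [ 630.3705 -166.3377]
 [ 566.5402   36.2253]]
pad 0.57 [ 0.5241 -0.0652 -0.0012]
knob sil 0.6 1074 [222.7235 401.2952]
side 0.77 4927
((532.03515625, -91.29763793945312), (139.4667510986328, 216.5514373779297), 16.445459365844727) [[ 434.5015   -7.1932]
 [ 495.8077 -214.8855]
 [ 629.5688 -175.4021]
 [ 568.2626   32.2902]]
knob_grip 0.92 [ 0.549  -0.1379  0.0919]
pad 0.79 [ 0.5258 -0.0755 -0.0011]
knob sil 0.85 1307 [324.2372 312.8095]
knob sil 0.4 231 [296.8355 306.6147]
knob top px [403.9 219. ]
togo tube above z .32 [ 0.669  -0.6827  0.0447] [[ 0.9391  0.3436  0.    ]
 [ 0.3436 -0.9391 -0.0001]
 [ 0.      0.0001 -1.    ]]
```

View pics/clamp.png

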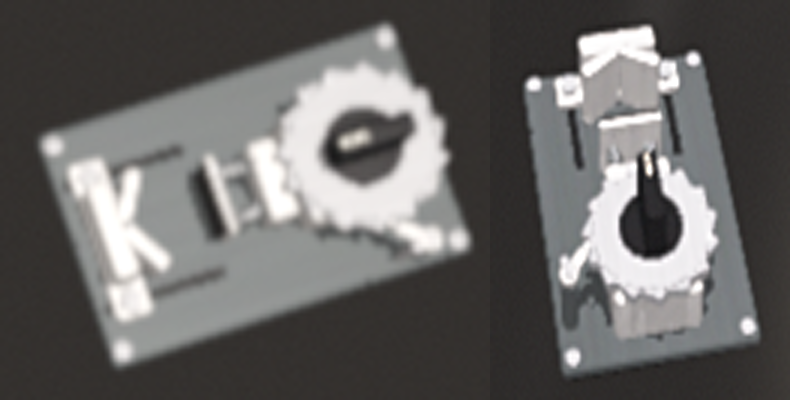

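{"fn": "move_arm", "kwargs": {"plan": [0,0,-0.13,0.0418,-0.0427,0,0.085,0,0,-0.26,0.0836,-0.0854,0,0.085,0,0,-0.39,0.1254,-0.1281,0,0.085,0,0,-0.52,0.1672,-0.1708,0,0.085,0,0,-0.65,0.209,-0.2135,0,0.085,0,0,-0.78,0.2508,-0.2562,0,0.085,0,0,-0.91,0.2926,-0.2989,0,0.085,0,0,-1.04,0.3344,-0.3416,0,0.085,0,0,-1.17,0.3762,-0.3843,0,0.085,0,0,-1.3,0.418,-0.427,0,0.085,0,0,-1.43,0.4598,-0.4697,0,0.085,0,0,-1.52,0.5016,-0.5124,0,0.085], "squeeze": 30}}

```text
clock: 3.1
position: [0.5102, 0.0683, 0.4051]
ee_rot: [0.592, 0.806, 0.0, 0.001]
ft_force: [0.8, -1.2, 0.2]
grip_width: 0.999
grasp_force: 0.0
```

```bash
cat > t.py <<'E'
import sys
from h import *
np.set_printoptions(precision=4,suppress=True)
o=manip.get_obs(); P=[float(a) for a in sys.argv[1:4]]; Rm=R.from_quat(o["ee_rot"])
ty=Rm.apply([0,1,0]); print("clock",o["clock"],"pos",o["position"],"togo",togo(P,o),"tool y yaw deg",np.degrees(np.arctan2(ty[1],ty[0])),"tilt",np.degrees(np.arccos(-Rm.apply([0,0,1])[2])))
print("q",o["joint_pos"],"F",o["ft_force"],"T",o["torque"],"grip",o["grip_width"],o["grasp_force"])
E
python3 t.py .6085 .284 .233
```

```text
clock 3.1 pos [0.5102 0.0683 0.4051] togo [0.1767 0.1579 0.1721] tool y yaw deg 17.349344976391084 tilt 0.07415303198091641
q [ 0.4981  0.1585 -0.784   1.715   0.1163  1.3146 -0.0062] F [ 0.797  -1.2004  0.2177] T [ 0.0249 -0.0353 -0.0444] grip 0.9986031437938553 0.0
```

{"fn": "move_arm", "kwargs": {"plan": [0,0,0,0.0442,0.0395,0.018,0.085,0,0,0,0.0884,0.079,0.036,0.085,0,0,0,0.1325,0.1184,0.054,0.085,0,0,0,0.1767,0.1579,0.065,0.085,0,0,0,0.1767,0.1579,0.065,0.085,0,0,0,0.1767,0.1579,0.115,0.085,0,0,0,0.1767,0.1579,0.155,0.085,0,0,0,0.1767,0.1579,0.172,0.085,0,0,0,0.1767,0.1579,0.172,0.085]}}

```text
clock: 4.22
position: [0.6085, 0.2815, 0.2326]
ee_rot: [0.594, 0.805, -0.0, -0.0]
ft_force: [0.4, -0.2, 0.5]
grip_width: 0.998
grasp_force: 0.0
```

```bash
python3 t.py .6085 .284 .233; python3 - <<'E'
from h import *
a=manip.camera("top"); b=manip.camera("side")
A=cv2.resize(a["color"][150:250,170:270,::-1],(400,400),interpolation=2);B=cv2.resize(b["color"][140:240,310:410,::-1],(400,400),interpolation=2)
cv2.imwrite("pics/g1.png",np.hstack([A,B]))
E
```

```text
clock 4.225 pos [0.6085 0.2815 0.2326] togo [ 0.0024  0.0007 -0.0004] tool y yaw deg 17.15006885293247 tilt 0.05257074090448521
q [ 0.0102  0.6854 -0.7353  1.4763  0.4802  1.1664 -0.504 ] F [ 0.3915 -0.1546  0.5446] T [ 0.0735  0.0172 -0.0064] grip 0.9980965440022042 0.0
```

View pics/g1.png

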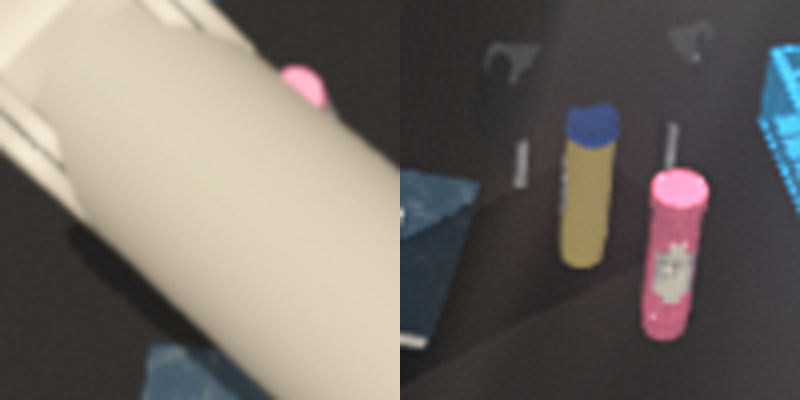

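Side view: the blue-cap tube at crop (590,185) stands between the two finger pads (520,160) and (672,145), with pink clear of both. Closing.

{"fn": "move_arm", "kwargs": {"plan": [0,0,0,0.0015,0,0,0.045,0,0,0,0.0015,0,0,0.035,0,0,0,0.0015,0,0,0.02,0,0,0,0.0015,0,0,0.02,0,0,0,0.0015,0,0,0.02,0,0,0,0.0015,0,0,0.02,0,0,0,0.0015,0,0,0.02,0,0,0,0.0015,0,0,0.02,0,0,0,0.0015,0,0,0.02], "squeeze": 30}}

```text
clock: 5.45
position: [0.608, 0.2836, 0.2331]
ee_rot: [0.594, 0.805, 0.0, 0.0]
ft_force: [-1.7, -1.6, 6.0]
grip_width: 0.335
grasp_force: 26.5
```

```bash
python3 t.py .517 -.041 .333
```

```text
clock 5.45 pos [0.608  0.2836 0.2331] togo [-0.2832 -0.1828 -0.0999] tool y yaw deg 17.18572628340085 tilt 0.022543323481488783
q [ 0.0073  0.6853 -0.7359  1.4753  0.4807  1.1665 -0.5065] F [-1.7225 -1.622   5.958 ] T [-0.3524  0.4275  0.0287] grip 0.33536623027567664 26.52141585946083
```

{"fn": "move_arm", "kwargs": {"plan": [0,0,0,0,0,-0.05,0.02,0,0,0,0,0,-0.1,0.02,0,0,0,-0.047,-0.03,-0.1,0.02,0,0,0,-0.094,-0.061,-0.1,0.02,0,0,0,-0.142,-0.091,-0.1,0.02,0,0,0,-0.189,-0.122,-0.1,0.02,0,0,0,-0.236,-0.152,-0.1,0.02,0,0,0,-0.27,-0.175,-0.1,0.02,0,0,0,-0.283,-0.183,-0.1,0.02,0,0,0,-0.283,-0.183,-0.1,0.02,0,0,0,-0.283,-0.183,-0.1,0.02]}}

```text
clock: 6.82
position: [0.5171, -0.0391, 0.3328]
ee_rot: [0.593, 0.806, 0.0, -0.0]
ft_force: [0.2, 1.1, -0.4]
grip_width: 0.334
grasp_force: 27.2
```

```bash
python3 t.py .517 -.041 .243;  python3 - <<'E'
from h import *
np.set_printoptions(precision=4,suppress=True)
b=manip.camera("side"); save(b,"h1.png",(220,180,380,360),3)
for l in ("tube50","tube_mid"):
    for d in manip.tip_of(b,l)[:2]: print(l,d["conf"],w(b,d["position"]),px(b,w(b,d["position"])))
E
```

```text
clock 6.825 pos [ 0.5171 -0.0391  0.3328] togo [-0.0018 -0.0007  0.0898] tool y yaw deg 17.323691981489173 tilt 0.049776337611298134
q [ 0.6903  0.238  -0.786   1.8001  0.1808  1.1771  0.1511] F [ 0.1825  1.106  -0.4059] T [ 0.033  -0.0062 -0.0392] grip 0.3335058674490899 27.18220129609108
tube50 0.96 [ 0.5138 -0.0383  0.0988] [303.3 269.8]
tube50 0.83 [ 0.6618  0.2267 -0.0019] [375.7 221.1]
tube_mid 0.94 [0.6615 0.2282 0.0559] [377.7 203.8]
tube_mid 0.84 [ 0.519  -0.0388  0.1566] [305.8 251.6]
```

View pics/h1.png

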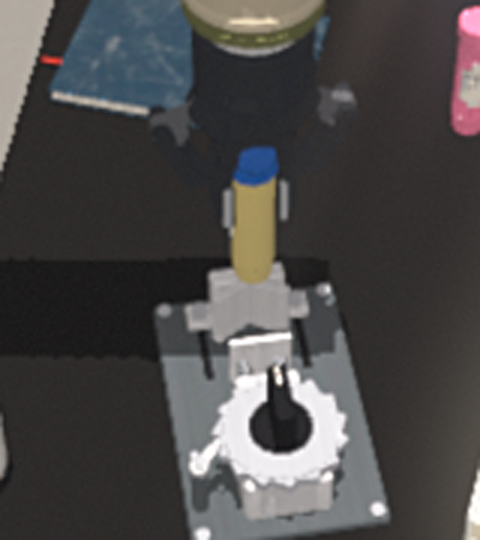

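The tube hangs upright over the gap between pad (crop 260,350) and V-block (250,300), about 31 mm along the clamp's x. Lowering it now.

{"fn": "move_arm", "kwargs": {"plan": [0,0,0,-0.0015,-0.0005,0.025,0.02,0,0,0,-0.0015,-0.0005,0.045,0.02,0,0,0,-0.0015,-0.0005,0.06,0.02,0,0,0,-0.0015,-0.0005,0.075,0.02,0,0,0,-0.0015,-0.0005,0.083,0.02,0,0,0,-0.0015,-0.0005,0.086,0.02,0,0,0,-0.0015,-0.0005,0.088,0.02,0,0,0,-0.0015,-0.0005,0.088,0.02]}}

```text
clock: 7.98
position: [0.5168, -0.0425, 0.245]
ee_rot: [0.594, 0.805, 0.0, 0.0]
ft_force: [0.8, 0.5, -0.3]
grip_width: 0.336
grasp_force: 27.2
```

```bash
python3 t.py .517 -.041 .243
```

```text
clock 7.975 pos [ 0.5168 -0.0425  0.245 ] togo [0.0014 0.0006 0.002 ] tool y yaw deg 17.185526323172514 tilt 0.0305009842067606
q [ 0.6484  0.35   -0.7494  1.8854  0.2793  1.0125  0.0793] F [ 0.8096  0.5053 -0.3049] T [ 0.0056 -0.0092  0.0025] grip 0.3358523421962582 27.1858848631382
```

{"fn": "move_arm", "kwargs": {"plan": [0,0,0,0,0,0.001,0.02,0,0,0,0,0,0.002,0.02,0,0,0,0,0,0.002,0.02]}}

```text
clock: 8.35
position: [0.5169, -0.0425, 0.2431]
ee_rot: [0.594, 0.805, -0.0, 0.0]
ft_force: [-1.0, 0.2, 4.2]
grip_width: 0.333
grasp_force: 27.6
```

```bash
python3 t.py .517 -.041 .243
```

```text
clock 8.35 pos [ 0.5169 -0.0425  0.2431] togo [0.0014 0.0006 0.0001] tool y yaw deg 17.184595337378855 tilt 0.035854108234017475
q [ 0.647   0.3528 -0.7483  1.8869  0.282   1.009   0.0773] F [-0.9568  0.2015  4.1534] T [-0.0524  0.3253  0.0003] grip 0.3325556715915852 27.553174942731857
```

The foot is down (4 N). Opening and retreating upward.

{"fn": "move_arm", "kwargs": {"plan": [0,0,0,0,0,0,0.035,0,0,0,0,0,0,0.05,0,0,0,0,0,0,0.07,0,0,0,0,0,0,0.07,0,0,0,0,0,0,0.07,0,0,0,0,0,-0.04,0.07,0,0,0,0,0,-0.09,0.07,0,0,0,0,0,-0.14,0.07,0,0,0,0,0,-0.14,0.07]}}

```text
clock: 9.48
position: [0.5176, -0.0421, 0.3865]
ee_rot: [0.593, 0.805, 0.001, 0.003]
ft_force: [-0.2, 0.8, -0.5]
grip_width: 0.822
grasp_force: 0.0
```

```bash
python3 t.py .548 -.139 .345;  python3 - <<'E'
from h import *
np.set_printoptions(precision=4,suppress=True)
b=manip.camera("side"); save(b,"p1.png",(240,200,380,370),3.3)
for l in ("tube50","tube_mid","knob_grip","pad_face"):
    for d in manip.tip_of(b,l)[:2]: 
        P=w(b,d["position"]); c=P[:2]-[.525,-.068]; print(l,d["conf"],P,px(b,P),"clamp xy",c@[-.296,.955],c@[-.955,-.296])
for z,o in((.102,[0,0]),):
  print("knob ctr px",px(b,[.548,-.139,.102]),"ex end",px(b,[.548-.022*.296,-.139+.022*.955,.102]))
E
```

```text
clock 9.475 pos [ 0.5176 -0.0421  0.3865] togo [-0.1015  0.0001  0.0418] tool y yaw deg 17.189374609188995 tilt 0.3802067516108913
q [ 0.7171  0.1857 -0.7984  1.7324  0.1409  1.2752  0.1869] F [-0.2366  0.7905 -0.5094] T [-0.0004 -0.0089 -0.0466] grip 0.8223813304998422 0.0
tube50 0.58 [ 0.6618  0.2222 -0.0001] [375.7 221.8] clamp xy 0.23670445851656552 -0.21651694740419675
tube_mid 0.78 [0.6604 0.2245 0.0548] [377.2 205.1] clamp xy 0.23922973207206788 -0.2159042829590415
knob_grip 0.76 [ 0.5478 -0.1412  0.0893] [313.7 314.1] clamp xy -0.07663535746366208 -7.485824682039254e-05
pad_face 0.54 [ 0.5238 -0.0629  0.0361] [306.5 298.1] clamp xy 0.005245462444448192 -0.0003718277590045999
knob ctr px [314.1 309.3] ex end [312.  300.5]
```

View pics/p1.png

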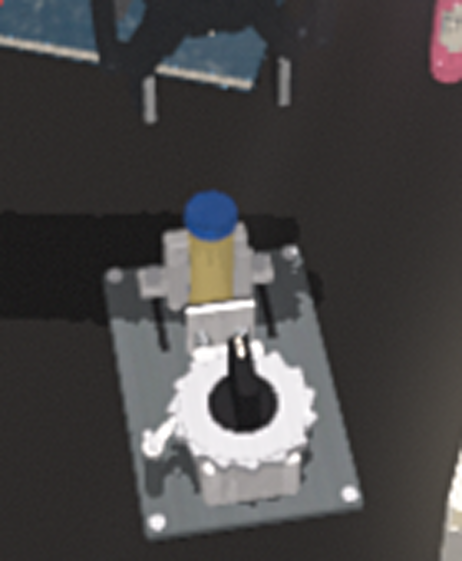

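The tube (crop 211,250) stands upright and free between pad and V-block. The knob bar lies along the clamp's x, so the tool's yaw is already right for gripping across it. Going to the knob.

{"fn": "move_arm", "kwargs": {"plan": [0,0,0,-0.05,0,0,0.045,0,0,0,-0.102,0,0.02,0.045,0,0,0,-0.102,0,0.06,0.045,0,0,0,-0.102,0,0.1,0.045,0,0,0,-0.102,0,0.13,0.045,0,0,0,-0.102,0,0.142,0.045,0,0,0,-0.102,0,0.142,0.045,0,0,0,-0.102,0,0.142,0.025,0,0,0,-0.102,0,0.142,0.01,0,0,0,-0.102,0,0.142,0.01,0,0,0,-0.102,0,0.142,0.01,0,0,0,-0.102,0,0.142,0.01], "squeeze": 50}}

```text
clock: 11.22
position: [0.5478, -0.1398, 0.2421]
ee_rot: [0.594, 0.805, 0.001, 0.002]
ft_force: [5.0, 2.4, 2.5]
grip_width: 0.158
grasp_force: 51.5
```

```bash
cat > tq.py <<'E'
from h import *
np.set_printoptions(precision=3,suppress=True)
T=[];F=[]
for i in range(6):
    p=manip.camera("top"); o=manip.get_obs(); T.append(o["torque"]); F.append(o["ft_force"])
ty=R.from_quat(o["ee_rot"]).apply([0,1,0])
print("clock",o["clock"],"pos",o["position"],"yaw",np.degrees(np.arctan2(ty[1],ty[0])),"grip",o["grip_width"]*85.4,o["grasp_force"],"q7",o["joint_pos"][6])
print("T",np.mean(T,0),"sd",np.std(T,0),"F",np.mean(F,0))
E
python3 tq.py
```

```text
clock 11.525 pos [ 0.548 -0.14   0.242] yaw 17.177586808202637 grip 13.519206711690742 51.493892669677734 q7 0.2359360916460097
T [ 0.169 -0.81  -0.326] sd [0.031 0.026 0.024] F [4.935 1.39  2.696]
```

{"fn": "move_arm", "kwargs": {"plan": [0,0,0.08,0,0.001,0,0.01,0,0,0.16,0,0.001,0,0.01,0,0,0.25,0,0.001,0,0.01,0,0,0.25,0,0.001,0,0.01]}}

```text
clock: 12.02
position: [0.5482, -0.1396, 0.2421]
ee_rot: [0.69, 0.724, 0.0, 0.001]
ft_force: [-0.5, 0.4, 6.6]
grip_width: 0.155
grasp_force: 52.0
```

```bash
python3 tq.py
```

```text
clock 12.325 pos [ 0.548 -0.14   0.242] yaw 2.8720202774390833 grip 13.170857617951006 51.99871480464935 q7 0.0029800117899230045
T [0.072 0.351 0.029] sd [0.038 0.02  0.021] F [-0.515  0.426  7.342]
```

{"fn": "move_arm", "kwargs": {"plan": [0,0,0.1,0,0,0,0.01,0,0,0.2,0,0,0,0.01,0,0,0.3,0,0,0,0.01,0,0,0.419,0,0,0,0.01,0,0,0.419,0,0,0,0.01]}}

```text
clock: 12.95
position: [0.5481, -0.1396, 0.2421]
ee_rot: [0.825, 0.565, 0.0, 0.001]
ft_force: [-1.2, 0.6, 8.1]
grip_width: 0.156
grasp_force: 52.1
```

```bash
python3 tq.py
```

```text
clock 13.25 pos [ 0.548 -0.14   0.242] yaw -21.12889013673724 grip 13.474278740511854 52.060434222221375 q7 -0.3876421696708743
T [0.182 0.545 0.066] sd [0.024 0.026 0.029] F [-1.281  0.957  7.983]
```

{"fn": "move_arm", "kwargs": {"plan": [0,0,0.1,0,0,0,0.01,0,0,0.2,0,0,0,0.01,0,0,0.3,0,0,0,0.01,0,0,0.419,0,0,0,0.01,0,0,0.419,0,0,0,0.01]}}

```text
clock: 13.88
position: [0.548, -0.1395, 0.242]
ee_rot: [0.925, 0.381, 0.0, 0.001]
ft_force: [-1.7, -0.2, 8.7]
grip_width: 0.163
grasp_force: 52.1
```

```bash
python3 tq.py; python3 - <<'E'
from h import *
a=manip.camera("top"); b=manip.camera("side")
A=cv2.resize(a["color"][190:280,320:430,::-1],(490,400),interpolation=2);B=cv2.resize(b["color"][240:340,260:335,::-1],(300,400),interpolation=2)
cv2.imwrite("pics/t1.png",np.hstack([A,B]))
E
```

```text
clock 14.175 pos [ 0.548 -0.139  0.242] yaw -45.122872026110045 grip 13.088424926477904 52.143988609313965 q7 -0.7800608825328683
T [0.325 0.651 0.145] sd [0.014 0.024 0.025] F [-2.153  0.991  8.386]
```

View pics/t1.png

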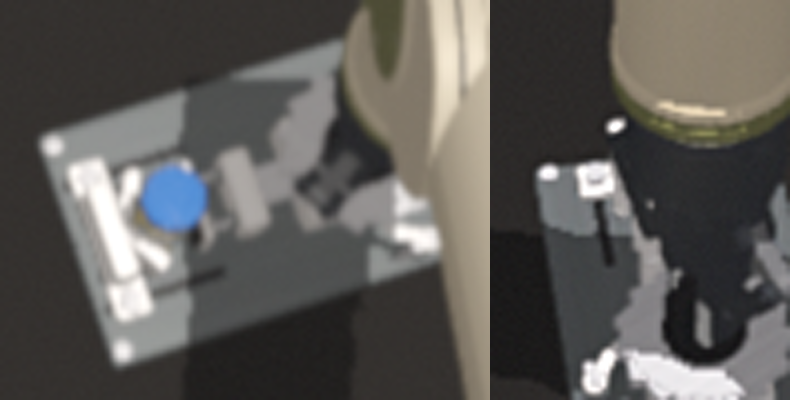

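The top view shows the tube cap at crop (174,198), now up in the V. I'll measure the cap centre in clamp coordinates and watch whether it still moves as the knob turns.

```bash
cat > cap.py <<'E'
from h import *
a=manip.camera("top"); c=a["color"].astype(int)
m=((c[...,2]>c[...,0]+60)&(c[...,2]>90)).astype(np.uint8); m[:,:335]=0;m[:,385:]=0;m[:200]=0;m[270:]=0
v,u=np.nonzero(m); P=onplane(a,u.mean(),v.mean(),.122); d=P[:2]-[.525,-.068]
print("cap px",u.mean().round(2),v.mean().round(2),len(u),"world",P.round(4),"clamp xy",(d@[-.296,.955]).round(4),(d@[-.955,-.296]).round(4))
E
python3 cap.py
```

```text
cap px 358.71 234.26 165 world [ 0.5133 -0.0302  0.122 ] clamp xy 0.0396 -0.0001
```

{"fn": "move_arm", "kwargs": {"plan": [0,0,0.06,0,0,0,0.01,0,0,0.12,0,0,0,0.01,0,0,0.12,0,0,0,0.01]}}

```text
clock: 14.7
position: [0.548, -0.1394, 0.2421]
ee_rot: [0.946, 0.325, 0.0, 0.0]
ft_force: [-2.9, 2.3, 9.2]
grip_width: 0.156
grasp_force: 52.2
```

```bash
python3 tq.py; python3 cap.py
```

```text
clock 15.0 pos [ 0.548 -0.139  0.242] yaw -51.99474595281878 grip 13.39008780885501 52.220449447631836 q7 -0.892725122532466
T [0.358 0.694 0.179] sd [0.022 0.026 0.027] F [-2.051  0.835  8.657]
cap px 358.71 234.26 165 world [ 0.5133 -0.0302  0.122 ] clamp xy 0.0396 -0.0001
```

The cap is stationary between 1.09 and 1.21 rad, so the tube was already pinched. Seat x ≈ 39.6 mm gives a pinch at about 1.0 rad, and torque gives about 0.96. Both fall between teeth 2 and 3, so the second click after the pinch is tooth 4 (1.676 rad). I'll turn to about 1.74 rad.

{"fn": "move_arm", "kwargs": {"plan": [0,0,0.1,0,0,0,0.01,0,0,0.2,0,0,0,0.01,0,0,0.3,0,0,0,0.01,0,0,0.4,0,0,0,0.01,0,0,0.48,0,0,0,0.01,0,0,0.53,0,0,0,0.01,0,0,0.53,0,0,0,0.01]}}

```text
clock: 15.92
position: [0.548, -0.1393, 0.242]
ee_rot: [0.998, 0.066, 0.0, 0.0]
ft_force: [-1.4, 1.0, 8.9]
grip_width: 0.153
grasp_force: 52.2
```

```bash
python3 tq.py; python3 cap.py
```

```text
clock 16.225 pos [ 0.548 -0.139  0.242] yaw -82.34095238142929 grip 13.393729434174288 52.25410044193268 q7 -1.391737706861297
T [0.509 0.692 0.295] sd [0.026 0.015 0.015] F [-2.386  1.379  8.745]
cap px 358.62 234.31 162 world [ 0.5132 -0.03    0.122 ] clamp xy 0.0398 -0.0
```

{"fn": "move_arm", "kwargs": {"plan": [0,0,-0.05,0,0,0,0.01,0,0,-0.1,0,0,0,0.01,0,0,-0.1,0,0,0,0.01]}}

```text
clock: 16.65
position: [0.548, -0.1394, 0.2421]
ee_rot: [0.993, 0.117, 0.0, 0.0]
ft_force: [-3.5, 1.8, 9.4]
grip_width: 0.153
grasp_force: 52.2
```

```bash
python3 tq.py
```

```text
clock 16.95 pos [ 0.548 -0.139  0.242] yaw -76.63562014283487 grip 13.066364625515464 52.23715782165527 q7 -1.2976433908495106
T [0.508 0.69  0.059] sd [0.037 0.039 0.021] F [-2.297  1.385  8.594]
```

Turned back slightly, the torque fell from 0.295 to 0.06 N m, so the pawl is holding at tooth 4. Releasing.

{"fn": "move_arm", "kwargs": {"plan": [0,0,0,0,0,0,0.025,0,0,0,0,0,0,0.04,0,0,0,0,0,0,0.04,0,0,0,0,0,0,0.04,0,0,0,0,0,-0.03,0.04,0,0,0,0,0,-0.08,0.04,0,0,0,0,0,-0.14,0.04,0,0,0,0,0,-0.19,0.04,0,0,0,-0.03,0,-0.2,0.04,0,0,0,-0.08,0,-0.2,0.04,0,0,0,-0.08,0,-0.2,0.04]}}

```text
clock: 18.32
position: [0.4676, -0.1593, 0.4411]
ee_rot: [0.993, 0.114, -0.0, 0.001]
ft_force: [0.0, -0.4, -0.1]
grip_width: 0.469
grasp_force: 0.0
```

```bash
python3 tq.py; python3 cap.py; python3 - <<'E'
from h import *
a=manip.camera("top"); b=manip.camera("side")
A=cv2.resize(a["color"][190:280,320:430,::-1],(490,400),interpolation=2);B=cv2.resize(b["color"][240:380,255:360,::-1],(300,400),interpolation=2)
cv2.imwrite("pics/f1.png",np.hstack([A,B]))
E
```

```text
clock 18.625 pos [ 0.471 -0.158  0.44 ] yaw -76.59947154832795 grip 40.05728960746846 0.0 q7 -1.120251108369235
T [ 0.026 -0.016  0.027] sd [0.015 0.014 0.031] F [ 0.134  0.193 -0.018]
cap px 358.58 234.29 161 world [ 0.5133 -0.0299  0.122 ] clamp xy 0.0399 -0.0001
```

View pics/f1.png

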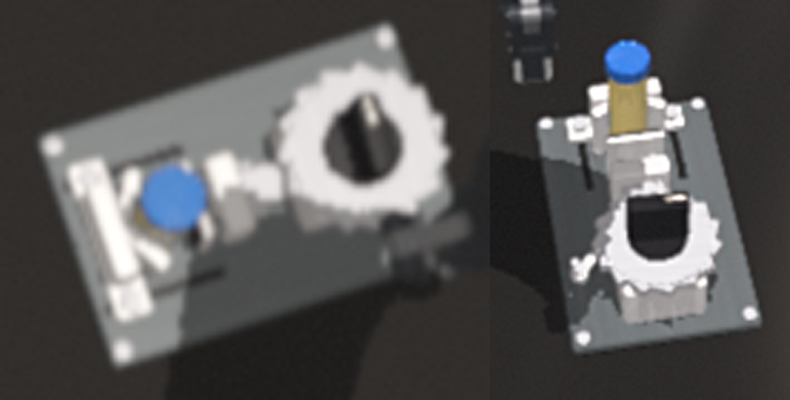

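The tube (cap at top crop 173,198) is upright and seated, the knob bar rests a little over 90° round (tooth 4), and the gripper is clear. Handing in.

```bash
python3 -c "
from workcell import manip
print(manip.hand_in())"
```

```text
the job is handed in; nothing more can be done
None
```

I stood the blue-cap 50 ml tube in the clamp, turned the knob to tooth 4, which I judge to be the second click after the pinch, and let go with the pawl holding. The job is handed in at about 18.6 s, but no verdict came back, and the pad force of about 14 N is worked out from the pinch angle, not measured.

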